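Sweep the sherds into the sorting tray

ROBOT

A 6-joint arm with a two-finger parallel gripper is mounted at the origin on the work surface. World frame = base frame: x ahead of the robot, y to its left, z up, the work surface at z = 0. Lengths are in m, angles in rad, forces in N, time in s.
With the tool pointing down it reaches from about 0.425 to 1.125 m from the base axis. Payload 14.9 kg.
Tool frame: the origin (TCP) lies on the centre line of the jaws, within the pads' length; the fingertips stand 8 mm ahead of it and the grasp point (between the pads) lies 11 mm behind it; z points along the fingers, y is the line along which they close (so a half turn about z gives the same grasp; the last joint's range is limited). The gripper opens to 91 mm and grips with 3 to 60 N. Pads are 32 mm wide; open, the fingers measure 118 mm over their backs; the gripper's body (76 mm by 178 mm) begins 60 mm behind the grasp point.
Start: joints at [1.193, 0.379, 1.734, -0, 1.028, -0.033], TCP at [0.237, 0.659, 0.222] pointing down, gripper open.
Joint ranges: [-2.77, 2.77], [-0.74, 2.19], [0, 2.66], [-1.06, 4.2], [0.31, 2.87], [-3.08, 3.08]. Speed limits (rad/s): [1.89, 1.89, 2.39, 3.14, 3.14, 3.14].

INTERFACE

Orientations are given as a 3x3 rotation matrix whose columns are the frame's x, y, z axes.
In Python, from bench import r gives the robot as it stands. The module is installed in compiled form; this text tells all that it offers.
- The arm moves only by the tool carry_out, never from a script. Its argument "series" is a list that holds one entry, the list of rows, each a list of 7 numbers: the shift along the tool's x, y, z in units of 20 cm (1.0 is 20 cm), then the turn, a rotation vector about the tool's x, y, z in units of 90 degrees (1.0 is 90 degrees), then the closure, from -1 (fully open) to 1 (shut). In form: [[[tx, ty, tz, rx, ry, rz, jaw], ...]]. A call has 1 to 20 rows; each row is the pose to reach, as a shift and turn from the pose commanded when the call began, along the tool's axes at that moment; what a row does not reach only later rows make up. A row lasts 1/12 s, in which the tool goes at most 41.7 mm and 7.16 degrees, less where a joint would pass 70% of its speed; a pose out of reach is approached as far as the arm can. A call with a number of a shift or a turn outside -1 to 1 is refused whole. A call with a gripper value outside its range is refused whole. The fingers move at their own pace and stop on an object; "newtons" is the grip in N (left out, the last holds). Time passes only in rows, so rows that repeat a pose let the fingers close. It gives the time, the measured TCP pose, the force, the opening and the grip force at its end, in the units of the state.
- r.observe(): the state, without advancing time (a new reading comes with each control period).
- r.camera(name): name is "scene" or "top" or "wrist"; returns a dict with "color" (384x512x3 uint8, red, green, blue), "depth" (384x512 float32, m along the optical axis (not along the pixel's ray), 0 where there is no reading), "mtx" (3x3 intrinsics, pixels), "eye" and "rotation" of the camera in the world; the wrist camera has in their place "mount" (4x4, takes a point from camera to tool coordinates, whose origin is the TCP and whose axes are the flange's). Camera axes: x right, y down, z forward; pixel columns grow to the right and rows downward; lengths in m; the calibration is good to about 2 mm. A picture is of the moment at which its call begins: read the wrist's pose just before it.
- r.close_job(): hands the job in; it is judged then, once.
The state is a dict: "t": time; "joints": joint angles; "qvel": joint speeds; "effort": joint torques, N m; "tool_pos": TCP position; "tcp_rot": TCP orientation; "force": force on the tool from outside, world axes, zero at the start; "wrist_torque": the same for the moment, N m; "width": finger opening in m; "grip_force": force on a finger pad.
Only numpy, scipy, OpenCV 4.12 (cv2) and the standard library are available. Lean on these libraries where they do the work, as an engineer would, in place of code of your own. Each camera call takes 0.05 s, during which the arm holds its last target. There are 200 camera calls.

TASK

Sweep the three flat pottery sherds that lie loose on the mat across it with the fingers, through the open side of the sorting tray, until all three lie flat and well inside it. They are brittle: push them gently along the mat and do not pick them up. Leave the knobbed pot lid among them and everything else on the table where it stands.

Things in the scene. Friction and masses are not known exactly. Their poses are not given: they have to be found in the camera images.
- tray: sorting tray: three fixed aluminium walls (25 mm tall, 5 mm thick) round a paper sheet, with no floor to climb and no lip. Origin in the middle of its open side, on the work surface (z = 0). Its x axis points into the tray, its y axis along the open side. Inside it is 280 mm wide (y from -140 to 140 mm) and 115 mm deep (x from 0 to 115 mm). It turns up to 0.22 rad either way about the vertical, open side always towards the robot
- sherd_a: loose flat pottery sherd, plain terracotta, four-cornered, nearly triangular, about 40 x 36 mm, 10 mm thick, corners up to 26 mm from the origin, about 20 g, brittle. Origin at the centre of its underside, z up; it lies flat on the mat (z = 0, the mat is under 1 mm thick) at any yaw, 50 to 110 mm in front of the tray's open side, side by side with the other sherds and the pot lid, their centres at least 58 mm apart along the tray's y axis, in any order
- sherd_b: loose flat pottery sherd, plain terracotta, four-cornered, about 38 x 35 mm, 11 mm thick, corners up to 23 mm from the origin, about 20 g, brittle. Origin at the centre of its underside, z up; it lies flat on the mat (z = 0, the mat is under 1 mm thick) at any yaw, 50 to 110 mm in front of the tray's open side, side by side with the other sherds and the pot lid, their centres at least 58 mm apart along the tray's y axis, in any order
- sherd_c: loose flat pottery sherd, plain terracotta, five-cornered, about 38 x 34 mm, 10 mm thick, corners up to 21 mm from the origin, about 20 g, brittle. Origin at the centre of its underside, z up; it lies flat on the mat (z = 0, the mat is under 1 mm thick) at any yaw, 50 to 110 mm in front of the tray's open side, side by side with the other sherds and the pot lid, their centres at least 58 mm apart along the tray's y axis, in any order
- pot_lid: small complete pot lid, terracotta like the sherds but round, 44 mm across, with a knob in the middle, 31 mm tall in all; a bystander standing in the row with the sherds. Origin at the centre of its underside
- glue_jar: amber glass jar with a black cap, 40 mm across, 45 mm tall, beside the work; a bystander. Origin at the centre of its underside
- pinch_dish: white ceramic dish, 68 mm across, 22 mm tall, beside the work; a bystander. Origin at the centre of its underside
- mended_bowl: dark brown bowl, 150 mm across, 60 mm tall, on the right of the mat; a bystander. Origin at the centre of its underside
- beaker: glass beaker, 60 mm across, 85 mm tall, on the left of the mat; a bystander. Origin at the centre of its underside
- swab_box: cardboard box, 90 x 60 mm, 50 mm tall, on the left of the mat; a bystander. Origin at the centre of its underside
- dust_brush: small brush 170 mm long lying on the right of the mat; a bystander. Its origin lies at its middle

How it is judged:
By the outcome, as a careful person would: the job done as asked, in the order asked, and still so for the second after the job is handed in, with the robot touching nothing.
It also fails if it takes over 64 s, if anything falls off the work surface, if the arm or the gripper's body presses on something with over 40 N, if the wrist force passes 120 N, or if a joint passes its speed limit or range.

## Working session

There is one attempt and no reset: what is moved stays moved. The work goes in short steps, Python scripts to look and compute and a tool call to move; the robot and the scene stay as the last step left them, time stands still between calls to the robot, and variables do not carry over. Pictures are saved under pics/ and viewed, at most 10 in all, crops included, and the job is handed in when it is done.

Besides the shell and the picture viewer there is one more tool, called after ">>>" as name(argument=value, ...) on one line, values as JSON. carry_out: Moves the arm, as the interface text tells. Its arguments: {"type":"object","properties":{"series":{"type":"array"},"newtons":{"type":"number"}},"required":["series"]}

```bash
mkdir -p pics; python3 - <<'E'
from bench import r
import cv2,numpy as np
s=r.observe();print(s)
for n in("top","scene"):
    c=r.camera(n);cv2.imwrite(f"pics/{n}0.png",cv2.resize(c["color"][:,:,::-1],None,fx=1.5,fy=1.5));np.savez(f"{n}0.npz",**c);print(n,c["mtx"],c["eye"],c["rotation"])
E
```

```text
{'t': 0.0, 'joints': array([ 1.19275777e+00,  3.79403280e-01,  1.73478739e+00, -2.22517751e-05,
        1.02851441e+00, -3.33119988e-02]), 'qvel': array([ 5.82256347e-04,  5.10574115e-04,  7.28419039e-04, -2.20470664e-03,
        7.52682847e-05,  6.03506947e-04]), 'effort': array([-3.07680086e-03, -7.63728118e+01, -4.34370911e+01,  6.50355709e-02,
        4.23848606e-02, -6.30687737e-05]), 'tool_pos': array([0.23642899, 0.65844223, 0.22128868]), 'tcp_rot': array([[-9.41171777e-01,  3.37928294e-01, -3.92881541e-04],
       [ 3.37928522e-01,  9.41171202e-01, -1.04091454e-03],
       [ 1.80143181e-05, -1.11244526e-03, -9.99999381e-01]]), 'force': array([ 0.97410224, -0.41261248, -0.4616354 ]), 'wrist_torque': array([-0.00795553, -0.00028473, -0.04260024]), 'grip_force': 0.0, 'width': 0.09116089879934196}
top [[395.18394291   0.         252.33466278]
 [  0.         395.18394291 192.97135901]
 [  0.           0.           1.        ]] [0.46003704 0.00844907 1.26789266] [[ 0.01316015 -0.9957722   0.09090947]
 [-0.99990308 -0.01351863 -0.00332859]
 [ 0.00454349 -0.09085686 -0.9958536 ]]
scene [[349.29874143   0.         254.49395101]
 [  0.         349.29874143 191.84867869]
 [  0.           0.           1.        ]] [0.9148254  0.40231262 0.9100742 ] [[-0.73923219  0.57039381 -0.35803165]
 [ 0.67333119  0.63601048 -0.37698246]
 [ 0.01268343 -0.51975145 -0.85422337]]
```

View pics/top0.png

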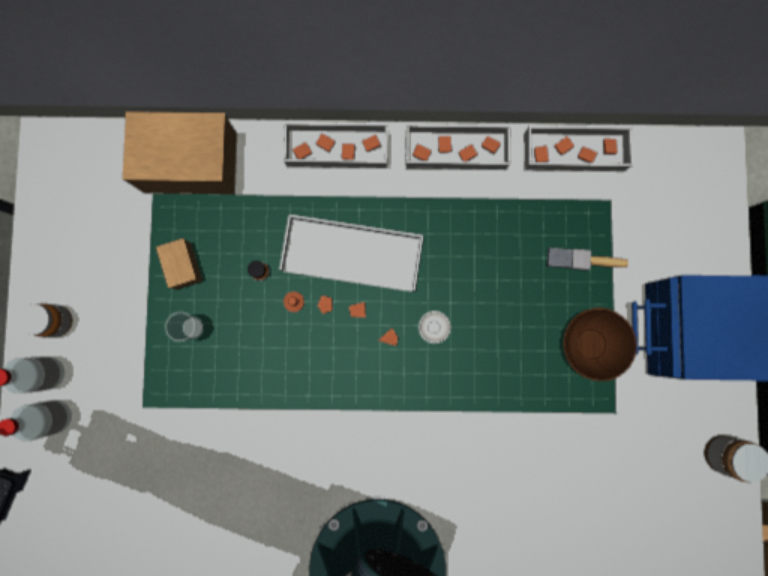

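View pics/scene0.png

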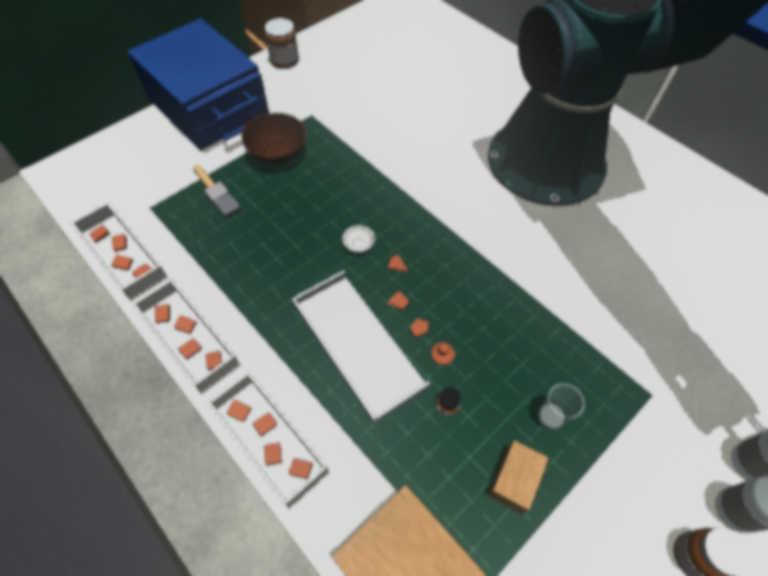

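The top view shows, left to right, the lid (293,301), sherds (325,304), (358,310) and (389,338), and the dish (435,327). The jar is at (258,270) and the tray corners are about (290,216), (423,235), (414,290) and (281,271). Next I'll enlarge it and convert to world coordinates.

```bash
cat > h.py <<'E'
import numpy as np,cv2
def world(c,u,v,z=0.):
    d=c["rotation"]@np.linalg.inv(c["mtx"])@np.array([u,v,1.]);return c["eye"]+d*(z-c["eye"][2])/d[2]
def rect(c,z=0.,x0=.38,x1=.78,y0=-.12,y1=.28,s=1450):
    # orthophoto at plane z: column = (y1-y)*s, row = (x1-x)*s
    P=np.float32([[x1,y1],[x1,y0],[x0,y0],[x0,y1]]);src=[]
    for x,y in P:
        p=c["mtx"]@c["rotation"].T@(np.array([x,y,z])-c["eye"]);src.append(p[:2]/p[2])
    dst=np.float32([[(y1-y)*s,(x1-x)*s] for x,y in P])
    H=cv2.getPerspectiveTransform(np.float32(src),dst)
    return cv2.warpPerspective(c["color"],H,(int((y1-y0)*s),int((x1-x0)*s)),flags=cv2.INTER_CUBIC)
def blobs(c,z=.01):
    im=rect(c,z);h=cv2.cvtColor(im,cv2.COLOR_RGB2HSV)
    m=cv2.inRange(h,(0,110,90),(18,255,255))
    for k in cv2.findContours(m,0,2)[0]:
        if cv2.contourArea(k)>400:
            M=cv2.moments(k);q=lambda a:np.round([.78-a[1]/1450,.28-a[0]/1450],4)
            print("c",q((M['m10']/M['m00'],M['m01']/M['m00'])),"A mm2",round(cv2.contourArea(k)/2.1025),[list(q(a)) for a in cv2.approxPolyDP(k,6,True)[:,0]])
    return im
E
python3 - <<'E'
from h import *
c=dict(np.load("top0.npz"));im=blobs(c)
cv2.imwrite("pics/rect0.png",im[:,:,::-1])
for u,v in((290,216),(423,235),(414,290),(281,271)):print("tray top",world(c,u/1.5,v/1.5,.025))
E
```

```text
c [ 0.4739 -0.0202] A mm2 786 [[np.float64(0.4931), np.float64(-0.0228)], [np.float64(0.469), np.float64(0.0021)], [np.float64(0.4579), np.float64(-0.0317)], [np.float64(0.4759), np.float64(-0.0359)]]
c [0.5312 0.0486] A mm2 853 [[np.float64(0.5483), np.float64(0.0372)], [np.float64(0.54), np.float64(0.0655)], [np.float64(0.5186), np.float64(0.0621)], [np.float64(0.5179), np.float64(0.0331)]]
c [0.5428 0.1181] A mm2 834 [[np.float64(0.5607), np.float64(0.1262)], [np.float64(0.5393), np.float64(0.1338)], [np.float64(0.5241), np.float64(0.1193)], [np.float64(0.5317), np.float64(0.1041)], [np.float64(0.5531), np.float64(0.1048)]]
c [0.5476 0.1853] A mm2 1396 [[np.float64(0.5683), np.float64(0.191)], [np.float64(0.5531), np.float64(0.2062)], [np.float64(0.5379), np.float64(0.2041)], [np.float64(0.5283), np.float64(0.1945)], [np.float64(0.5276), np.float64(0.1772)], [np.float64(0.5393), np.float64(0.1655)], [np.float64(0.5552), np.float64(0.1655)], [np.float64(0.5655), np.float64(0.1731)]]
tray top [0.72789914 0.19468386 0.025     ]
tray top [ 0.69091792 -0.08868242  0.025     ]
tray top [ 0.57336494 -0.07046814  0.025     ]
tray top [0.60980599 0.2105094  0.025     ]
```

View pics/rect0.png

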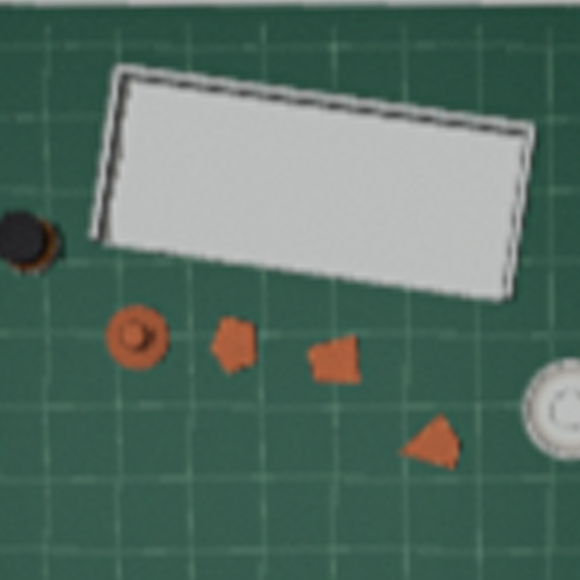

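>>> carry_out(series=[[[-0.95, -0.95, 0, 0, 0, 0.78, 1], [-0.95, -0.95, 0, 0, 0, 0.78, 1], [-0.95, -0.95, 0, 0, 0, 0.78, 1], [-0.95, -0.95, 0, 0, 0, 0.78, 1], [-0.95, -0.95, 0, 0, 0, 0.78, 1], [-0.95, -0.95, 0, 0, 0, 0.78, 1], [-0.95, -0.95, 0, 0, 0, 0.78, 1], [-0.95, -0.95, 0, 0, 0, 0.78, 1], [-0.95, -0.95, 0, 0, 0, 0.78, 1], [-0.95, -0.95, 0, 0, 0, 0.78, 1], [-0.95, -0.95, 0, 0, 0, 0.78, 1], [-0.95, -0.95, 0, 0, 0, 0.78, 1]]], newtons=10)

```text
t: 1.1
tool_pos: [0.3511, 0.4157, 0.2218]
tcp_rot: [[-0.004, 1.0, -0.0], [1.0, 0.004, -0.0], [-0.0, -0.0, -1.0]]
force: [0.8, -0.6, -1.0]
width: 0.0141
grip_force: 0.0
```

>>> carry_out(series=[[[-1, 0.64, 0.3, 0, 0, 0, 1], [-1, 0.64, 0.3, 0, 0, 0, 1], [-1, 0.64, 0.3, 0, 0, 0, 1], [-1, 0.64, 0.3, 0, 0, 0, 1], [-1, 0.64, 0.3, 0, 0, 0, 1], [-1, 0.64, 0.3, 0, 0, 0, 1], [-1, 0.64, 0.3, 0, 0, 0, 1], [-1, 0.64, 0.3, 0, 0, 0, 1]]])

```text
t: 1.77
tool_pos: [0.4797, 0.2146, 0.1614]
tcp_rot: [[-0.001, 1.0, -0.001], [1.0, 0.001, -0.0], [-0.0, -0.001, -1.0]]
force: [-0.1, 0.0, -0.5]
width: 0.0004
grip_force: 0.0
```

>>> carry_out(series=[[[-0.2, 0, 0, 0, 0, 0, 1], [-0.35, 0, 0, 0, 0, 0, 1], [-0.49, 0, 0, 0, 0, 0, 1], [-0.49, 0, 0.15, 0, 0, 0, 1], [-0.49, 0, 0.3, 0, 0, 0, 1], [-0.49, 0, 0.4, 0, 0, 0, 1], [-0.49, 0, 0.5, 0, 0, 0, 1], [-0.49, 0, 0.55, 0, 0, 0, 1], [-0.49, 0, 0.55, 0, 0, 0, 1], [-0.49, 0, 0.55, 0, 0, 0, 1]]])

```text
t: 2.6
tool_pos: [0.4794, 0.1185, 0.0523]
tcp_rot: [[-0.003, 1.0, -0.0], [1.0, 0.003, -0.0], [-0.0, -0.0, -1.0]]
force: [0.4, 0.8, 1.0]
width: 0.0005
grip_force: 0.0
```

```bash
python3 - <<'E'
from h import *
from bench import r
s=r.observe();print(s["t"],s["tool_pos"],s["width"],s["joints"])
c=r.camera("wrist");cv2.imwrite("pics/w1.png",c["color"][:,:,::-1]);print(c["mount"])
E
```

```text
2.6 [0.47941046 0.11852857 0.05225678] 0.0005356093629453497 [1.95176032e-01 3.48672379e-01 2.19599737e+00 1.11631941e-05
 5.97295520e-01 1.92437847e-01]
[[ 6.61589787e-04 -9.58353180e-01 -2.85584916e-01  8.08708487e-02]
 [ 9.99999555e-01  4.42049210e-04  8.33203063e-04  3.65175179e-04]
 [-6.72260218e-04 -2.85585341e-01  9.58353046e-01 -1.63068476e-01]
 [ 0.00000000e+00  0.00000000e+00  0.00000000e+00  1.00000000e+00]]
```

View pics/w1.png

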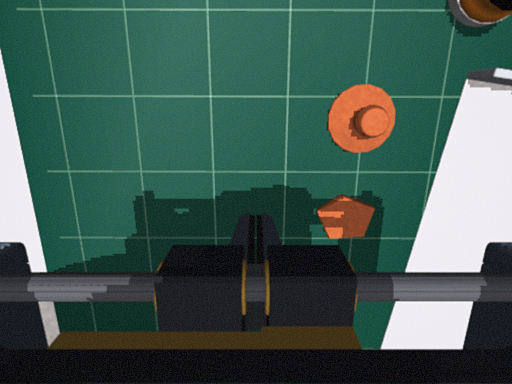

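The wrist view shows the closed fingers at about (256,240), sherd c just ahead of them (345,217), and the lid clear to the side (362,118). I'll lower and push c slowly.

>>> carry_out(series=[[[0, 0, 0.08, 0, 0, 0, 1], [0, 0, 0.15, 0, 0, 0, 1], [0, 0, 0.19, 0, 0, 0, 1], [0, 0, 0.2, 0, 0, 0, 1], [0, 0.03, 0.2, 0, 0, 0, 1], [0, 0.06, 0.2, 0, 0, 0, 1], [0, 0.09, 0.2, 0, 0, 0, 1], [0, 0.11, 0.2, 0, 0, 0, 1], [0, 0.13, 0.2, 0, 0, 0, 1], [0, 0.145, 0.2, 0, 0, 0, 1], [0, 0.16, 0.2, 0, 0, 0, 1], [0, 0.175, 0.2, 0, 0, 0, 1], [0, 0.19, 0.2, 0, 0, 0, 1], [0, 0.21, 0.2, 0, 0, 0, 1], [0, 0.23, 0.2, 0, 0, 0, 1], [0, 0.25, 0.2, 0, 0, 0, 1], [0, 0.27, 0.2, 0, 0, 0, 1], [0, 0.29, 0.2, 0, 0, 0, 1], [0, 0.31, 0.2, 0, 0, 0, 1], [0, 0.33, 0.2, 0, 0, 0, 1]]])

```text
t: 4.32
tool_pos: [0.5459, 0.1179, 0.0119]
tcp_rot: [[-0.001, 1.0, 0.0], [1.0, 0.001, -0.0], [-0.0, 0.0, -1.0]]
force: [0.6, 0.6, 0.4]
width: 0.0005
grip_force: 0.1
```

```bash
python3 - <<'E'
from h import *
from bench import r
s=r.observe();print(s["t"],s["tool_pos"],s["force"])
c=r.camera("wrist");cv2.imwrite("pics/w2.png",c["color"][:,:,::-1])
E
```

```text
4.3167 [0.54585514 0.1179187  0.01191351] [0.56963235 0.63544744 0.39446778]
```

View pics/w2.png

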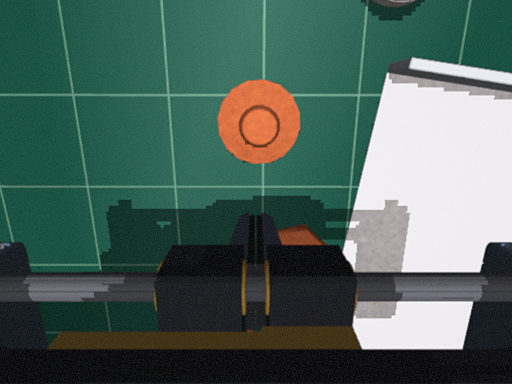

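Sherd c (300,237) is moving ahead of the fingertips and the lid is untouched. I'll continue, then back off and lift.

>>> carry_out(series=[[[0, 0.02, 0, 0, 0, 0, 1], [0, 0.04, 0, 0, 0, 0, 1], [0, 0.06, 0, 0, 0, 0, 1], [0, 0.08, 0, 0, 0, 0, 1], [0, 0.1, 0, 0, 0, 0, 1], [0, 0.12, 0, 0, 0, 0, 1], [0, 0.14, 0, 0, 0, 0, 1], [0, 0.16, 0, 0, 0, 0, 1], [0, 0.18, 0, 0, 0, 0, 1], [0, 0.2, 0, 0, 0, 0, 1], [0, 0.22, 0, 0, 0, 0, 1], [0, 0.24, 0, 0, 0, 0, 1], [0, 0.26, 0, 0, 0, 0, 1], [0, 0.28, 0, 0, 0, 0, 1], [0, 0.3, 0, 0, 0, 0, 1], [0, 0.32, 0, 0, 0, 0, 1], [0, 0.34, 0, 0, 0, 0, 1], [0, 0.36, 0, 0, 0, 0, 1], [0, 0.38, 0, 0, 0, 0, 1], [0, 0.39, 0, 0, 0, 0, 1]]])

```text
t: 6.03
tool_pos: [0.6241, 0.118, 0.012]
tcp_rot: [[-0.001, 1.0, 0.0], [1.0, 0.001, 0.0], [0.0, 0.0, -1.0]]
force: [-0.9, 0.2, 1.6]
width: 0.0002
grip_force: 0.6
```

>>> carry_out(series=[[[0, -0.03, 0, 0, 0, 0, 1], [0, -0.1, 0, 0, 0, 0, 1], [0, -0.1, -0.1, 0, 0, 0, 1], [0, -0.1, -0.25, 0, 0, 0, 1], [0, -0.25, -0.3, 0, 0, 0, 1], [-0.1, -0.4, -0.3, 0, 0, 0, 1], [-0.2, -0.55, -0.3, 0, 0, 0, 1], [-0.3, -0.7, -0.3, 0, 0, 0, 1], [-0.35, -0.78, -0.3, 0, 0, 0, 1], [-0.35, -0.78, -0.3, 0, 0, 0, 1], [-0.35, -0.78, -0.3, 0, 0, 0, 1]]])

```text
t: 6.95
tool_pos: [0.4668, 0.0475, 0.0721]
tcp_rot: [[0.0, 1.0, 0.0], [1.0, -0.0, 0.0], [0.0, 0.0, -1.0]]
force: [0.8, -0.4, 0.3]
width: 0.0009
grip_force: 0.0
```

```bash
python3 - <<'E'
from h import *
from bench import r
s=r.observe();print(s["t"],s["tool_pos"],s["force"])
c=r.camera("top");im=blobs(c);cv2.imwrite("pics/rect2.png",im[:,:,::-1])
E
```

```text
6.95 [0.46681933 0.04754593 0.07209178] [ 0.76885896 -0.38773823  0.27384119]
c [0.5319 0.0529] A mm2 233 [[np.float64(0.5345), np.float64(0.0669)], [np.float64(0.5248), np.float64(0.0628)], [np.float64(0.5324), np.float64(0.0345)]]
c [0.5477 0.1853] A mm2 1395 [[np.float64(0.5676), np.float64(0.1931)], [np.float64(0.5545), np.float64(0.2055)], [np.float64(0.5379), np.float64(0.2041)], [np.float64(0.5276), np.float64(0.1931)], [np.float64(0.5276), np.float64(0.1772)], [np.float64(0.5393), np.float64(0.1655)], [np.float64(0.5552), np.float64(0.1655)], [np.float64(0.5662), np.float64(0.1745)]]
c [0.6493 0.1109] A mm2 696 [[np.float64(0.6669), np.float64(0.1097)], [np.float64(0.6538), np.float64(0.1248)], [np.float64(0.6338), np.float64(0.1207)], [np.float64(0.6352), np.float64(0.1028)], [np.float64(0.6524), np.float64(0.0959)]]
```

View pics/rect2.png

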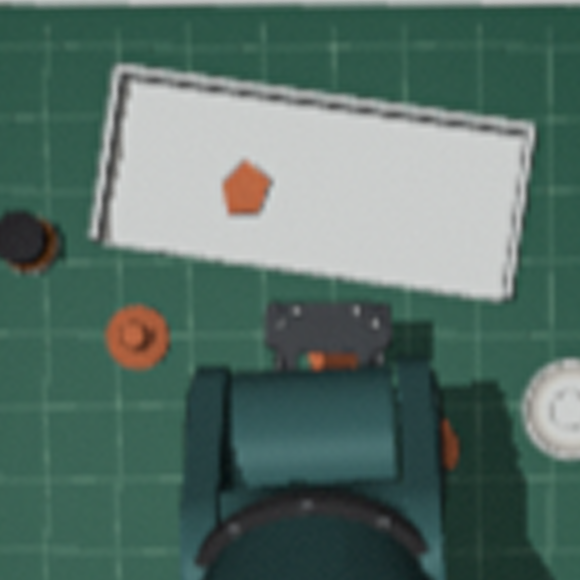

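c sits well inside the tray at (247,190) and the lid hasn't moved. Now b.

>>> carry_out(series=[[[0, 0, 0.12, 0, 0, 0, 1], [0, 0, 0.22, 0, 0, 0, 1], [0, 0, 0.28, 0, 0, 0, 1], [0, 0, 0.3, 0, 0, 0, 1], [0, 0.02, 0.3, 0, 0, 0, 1], [0, 0.06, 0.3, 0, 0, 0, 1], [0, 0.1, 0.3, 0, 0, 0, 1], [0, 0.13, 0.3, 0, 0, 0, 1], [0, 0.15, 0.3, 0, 0, 0, 1], [0, 0.165, 0.3, 0, 0, 0, 1], [0, 0.18, 0.3, 0, 0, 0, 1], [0, 0.195, 0.3, 0, 0, 0, 1], [0, 0.21, 0.3, 0, 0, 0, 1], [0, 0.23, 0.3, 0, 0, 0, 1], [0, 0.25, 0.3, 0, 0, 0, 1], [0, 0.27, 0.3, 0, 0, 0, 1], [0, 0.29, 0.3, 0, 0, 0, 1], [0, 0.31, 0.3, 0, 0, 0, 1], [0, 0.33, 0.3, 0, 0, 0, 1], [0, 0.35, 0.3, 0, 0, 0, 1]]])

```text
t: 8.67
tool_pos: [0.5379, 0.0479, 0.0119]
tcp_rot: [[-0.001, 1.0, -0.0], [1.0, 0.001, -0.0], [-0.0, -0.0, -1.0]]
force: [-0.6, -0.9, 1.8]
width: 0.0002
grip_force: 0.4
```

>>> carry_out(series=[[[0, 0.02, 0, 0, 0, 0, 1], [0, 0.04, 0, 0, 0, 0, 1], [0, 0.06, 0, 0, 0, 0, 1], [0, 0.08, 0, 0, 0, 0, 1], [0, 0.1, 0, 0, 0, 0, 1], [0, 0.12, 0, 0, 0, 0, 1], [0, 0.14, 0, 0, 0, 0, 1], [0, 0.16, 0, 0, 0, 0, 1], [0, 0.18, 0, 0, 0, 0, 1], [0, 0.2, 0, 0, 0, 0, 1], [0, 0.22, 0, 0, 0, 0, 1], [0, 0.24, 0, 0, 0, 0, 1], [0, 0.265, 0, 0, 0, 0, 1], [0, 0.29, 0, 0, 0, 0, 1], [0, 0.315, 0, 0, 0, 0, 1], [0, 0.34, 0, 0, 0, 0, 1], [0, 0.365, 0, 0, 0, 0, 1], [0, 0.39, 0, 0, 0, 0, 1], [0, 0.41, 0, 0, 0, 0, 1], [0, 0.43, 0, 0, 0, 0, 1]]])

```text
t: 10.33
tool_pos: [0.624, 0.048, 0.0119]
tcp_rot: [[-0.001, 1.0, 0.0], [1.0, 0.001, 0.0], [0.0, 0.0, -1.0]]
force: [-0.6, 0.1, -0.1]
width: 0.0006
grip_force: 0.5
```

>>> carry_out(series=[[[0, -0.03, 0, 0, 0, 0, 1], [0, -0.1, 0, 0, 0, 0, 1], [0, -0.1, -0.1, 0, 0, 0, 1], [0, -0.1, -0.25, 0, 0, 0, 1], [0, -0.25, -0.3, 0, 0, 0, 1], [-0.1, -0.4, -0.3, 0, 0, 0, 1], [-0.2, -0.55, -0.3, 0, 0, 0, 1], [-0.3, -0.7, -0.3, 0, 0, 0, 1], [-0.33, -0.85, -0.3, 0, 0, 0, 1], [-0.33, -0.95, -0.3, 0, 0, 0, 1], [-0.33, -0.97, -0.3, 0, 0, 0, 1], [-0.33, -0.97, -0.3, 0, 0, 0, 1]]])

```text
t: 11.33
tool_pos: [0.4282, -0.0182, 0.0719]
tcp_rot: [[-0.0, 1.0, -0.0], [1.0, 0.0, 0.0], [0.0, -0.0, -1.0]]
force: [0.5, 0.0, 0.6]
width: 0.0004
grip_force: 0.0
```

```bash
python3 - <<'E'
from h import *
from bench import r
s=r.observe();print(s["t"],s["tool_pos"],s["joints"])
c=r.camera("top");im=blobs(c)
c=r.camera("wrist");cv2.imwrite("pics/w3.png",c["color"][:,:,::-1])
E
```

```text
11.3333 [ 0.42816177 -0.01816949  0.07194536] [-9.68032948e-02  2.23919325e-01  2.31978053e+00 -1.12813391e-05
  5.98321656e-01 -9.71958898e-02]
c [ 0.4831 -0.0214] A mm2 215 [[np.float64(0.4779), np.float64(-0.0324)], [np.float64(0.491), np.float64(-0.0248)], [np.float64(0.48), np.float64(-0.0097)]]
c [0.5477 0.1853] A mm2 1396 [[np.float64(0.5676), np.float64(0.1931)], [np.float64(0.5545), np.float64(0.2055)], [np.float64(0.5379), np.float64(0.2041)], [np.float64(0.5283), np.float64(0.1945)], [np.float64(0.5283), np.float64(0.1759)], [np.float64(0.5414), np.float64(0.1648)], [np.float64(0.5586), np.float64(0.1669)], [np.float64(0.569), np.float64(0.1821)]]
c [0.6473 0.0493] A mm2 682 [[np.float64(0.6628), np.float64(0.0386)], [np.float64(0.6538), np.float64(0.0655)], [np.float64(0.6352), np.float64(0.0607)], [np.float64(0.6359), np.float64(0.0345)]]
c [0.6493 0.1109] A mm2 694 [[np.float64(0.6669), np.float64(0.1097)], [np.float64(0.6538), np.float64(0.1248)], [np.float64(0.6338), np.float64(0.1207)], [np.float64(0.6352), np.float64(0.1028)], [np.float64(0.6559), np.float64(0.0959)]]
```

View pics/w3.png

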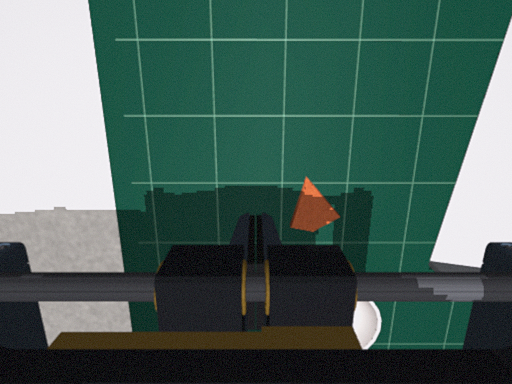

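b is inside the tray, and a (313,208) sits just ahead of the fingertips. Now I'll push a.

>>> carry_out(series=[[[0, 0, 0.12, 0, 0, 0, 1], [0, 0, 0.22, 0, 0, 0, 1], [0, 0, 0.28, 0, 0, 0, 1], [0, 0, 0.3, 0, 0, 0, 1], [0, 0.02, 0.3, 0, 0, 0, 1], [0, 0.04, 0.3, 0, 0, 0, 1], [0, 0.06, 0.3, 0, 0, 0, 1], [0, 0.075, 0.3, 0, 0, 0, 1], [0, 0.09, 0.3, 0, 0, 0, 1], [0, 0.105, 0.3, 0, 0, 0, 1], [0, 0.12, 0.3, 0, 0, 0, 1], [0, 0.135, 0.3, 0, 0, 0, 1], [0, 0.15, 0.3, 0, 0, 0, 1], [0, 0.17, 0.3, 0, 0, 0, 1], [0, 0.19, 0.3, 0, 0, 0, 1], [0, 0.21, 0.3, 0, 0, 0, 1], [0, 0.23, 0.3, 0, 0, 0, 1], [0, 0.25, 0.3, 0, 0, 0, 1], [0, 0.27, 0.3, 0, 0, 0, 1], [0, 0.29, 0.3, 0, 0, 0, 1]]])

```text
t: 13.1
tool_pos: [0.4879, -0.0181, 0.0119]
tcp_rot: [[-0.001, 1.0, -0.0], [1.0, 0.001, 0.0], [0.0, -0.0, -1.0]]
force: [-1.4, -0.2, 3.5]
width: 0.0004
grip_force: 1.4
```

```bash
python3 - <<'E'
from h import *
from bench import r
s=r.observe();print(s["t"],s["tool_pos"],s["force"])
c=r.camera("top");im=blobs(c)
c=r.camera("wrist");cv2.imwrite("pics/w4.png",c["color"][:,:,::-1])
E
```

```text
13.1 [ 0.48791616 -0.01811533  0.01191853] [-1.35550571 -0.20533915  3.48957088]
c [0.5476 0.1852] A mm2 1394 [[np.float64(0.5683), np.float64(0.191)], [np.float64(0.5614), np.float64(0.2021)], [np.float64(0.5421), np.float64(0.2055)], [np.float64(0.5283), np.float64(0.1945)], [np.float64(0.5269), np.float64(0.1793)], [np.float64(0.5352), np.float64(0.1676)], [np.float64(0.5538), np.float64(0.1648)], [np.float64(0.5655), np.float64(0.1731)]]
c [0.6473 0.0493] A mm2 682 [[np.float64(0.6628), np.float64(0.0386)], [np.float64(0.6538), np.float64(0.0655)], [np.float64(0.6352), np.float64(0.0607)], [np.float64(0.6359), np.float64(0.0345)]]
c [0.6492 0.1109] A mm2 693 [[np.float64(0.6669), np.float64(0.1097)], [np.float64(0.6538), np.float64(0.1248)], [np.float64(0.6338), np.float64(0.1207)], [np.float64(0.6352), np.float64(0.1028)], [np.float64(0.6559), np.float64(0.0959)]]
```

View pics/w4.png

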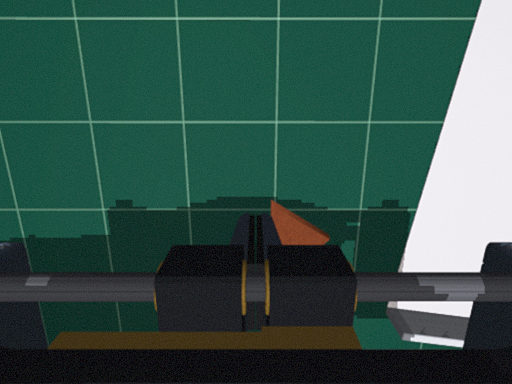

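a now lies flat against the fingers, with its tip at (272,200). I'll continue.

>>> carry_out(series=[[[0, 0.02, 0, 0, 0, 0, 1], [0, 0.04, 0, 0, 0, 0, 1], [0, 0.06, 0, 0, 0, 0, 1], [0, 0.08, 0, 0, 0, 0, 1], [0, 0.1, 0, 0, 0, 0, 1], [0, 0.12, 0, 0, 0, 0, 1], [0, 0.14, 0, 0, 0, 0, 1], [0, 0.16, 0, 0, 0, 0, 1], [0, 0.18, 0, 0, 0, 0, 1], [0, 0.2, 0, 0, 0, 0, 1], [0, 0.22, 0, 0, 0, 0, 1], [0, 0.24, 0, 0, 0, 0, 1], [0, 0.26, 0, 0, 0, 0, 1], [0, 0.28, 0, 0, 0, 0, 1], [0, 0.3, 0, 0, 0, 0, 1], [0, 0.32, 0, 0, 0, 0, 1], [0, 0.34, 0, 0, 0, 0, 1], [0, 0.36, 0, 0, 0, 0, 1], [0, 0.38, 0, 0, 0, 0, 1], [0, 0.4, 0, 0, 0, 0, 1]]])

```text
t: 14.87
tool_pos: [0.5679, -0.0181, 0.0119]
tcp_rot: [[-0.001, 1.0, 0.0], [1.0, 0.001, -0.0], [-0.0, 0.0, -1.0]]
force: [-0.1, 0.3, 0.2]
width: 0.0005
grip_force: 0.2
```

>>> carry_out(series=[[[0, 0.02, 0, 0, 0, 0, 1], [0, 0.04, 0, 0, 0, 0, 1], [0, 0.06, 0, 0, 0, 0, 1], [0, 0.08, 0, 0, 0, 0, 1], [0, 0.1, 0, 0, 0, 0, 1], [0, 0.12, 0, 0, 0, 0, 1], [0, 0.14, 0, 0, 0, 0, 1], [0, 0.16, 0, 0, 0, 0, 1], [0, 0.18, 0, 0, 0, 0, 1], [0, 0.2, 0, 0, 0, 0, 1], [0, 0.21, 0, 0, 0, 0, 1], [0, 0.22, 0, 0, 0, 0, 1]]])

```text
t: 15.87
tool_pos: [0.6117, -0.018, 0.0119]
tcp_rot: [[-0.001, 1.0, -0.0], [1.0, 0.001, -0.0], [-0.0, -0.0, -1.0]]
force: [-1.0, -0.2, 1.4]
width: 0.0006
grip_force: 0.8
```

>>> carry_out(series=[[[0, -0.03, 0, 0, 0, 0, 1], [0, -0.1, 0, 0, 0, 0, 1], [0, -0.1, -0.1, 0, 0, 0, 1], [0, -0.1, -0.25, 0, 0, 0, 1], [0, -0.25, -0.4, 0, 0, 0, 1], [0, -0.4, -0.5, 0, 0, 0, 1], [0, -0.55, -0.6, 0, 0, 0, 1], [0, -0.7, -0.6, 0, 0, 0, 1], [0, -0.8, -0.6, 0, 0, 0, 1], [0, -0.8, -0.6, 0, 0, 0, 1], [0, -0.8, -0.6, 0, 0, 0, 1]]])

```text
t: 16.78
tool_pos: [0.4507, -0.0181, 0.1321]
tcp_rot: [[-0.001, 1.0, 0.0], [1.0, 0.001, -0.0], [-0.0, 0.0, -1.0]]
force: [0.4, -0.0, 0.3]
width: 0.0005
grip_force: 0.0
```

```bash
python3 - <<'E'
from h import *
from bench import r
s=r.observe();print(s["t"],s["tool_pos"],s["force"])
c=r.camera("top");im=blobs(c);cv2.imwrite("pics/rect5.png",im[:,:,::-1])
E
```

```text
16.7833 [ 0.45071805 -0.0181369   0.13210565] [ 0.38980007 -0.03030834  0.28904991]
c [0.5477 0.1853] A mm2 1391 [[np.float64(0.5676), np.float64(0.1931)], [np.float64(0.5545), np.float64(0.2055)], [np.float64(0.54), np.float64(0.2048)], [np.float64(0.5283), np.float64(0.1945)], [np.float64(0.529), np.float64(0.1745)], [np.float64(0.5393), np.float64(0.1655)], [np.float64(0.5552), np.float64(0.1655)], [np.float64(0.5662), np.float64(0.1745)]]
c [ 0.6333 -0.0162] A mm2 617 [[np.float64(0.6366), np.float64(-0.0303)], [np.float64(0.651), np.float64(-0.0152)], [np.float64(0.6228), np.float64(0.0028)], [np.float64(0.6228), np.float64(-0.0297)]]
c [0.6473 0.0493] A mm2 682 [[np.float64(0.6628), np.float64(0.0386)], [np.float64(0.6538), np.float64(0.0655)], [np.float64(0.6352), np.float64(0.0607)], [np.float64(0.6359), np.float64(0.0345)]]
c [0.6493 0.1109] A mm2 697 [[np.float64(0.6669), np.float64(0.1097)], [np.float64(0.6538), np.float64(0.1248)], [np.float64(0.6338), np.float64(0.1207)], [np.float64(0.6352), np.float64(0.1028)], [np.float64(0.6559), np.float64(0.0959)]]
```

View pics/rect5.png

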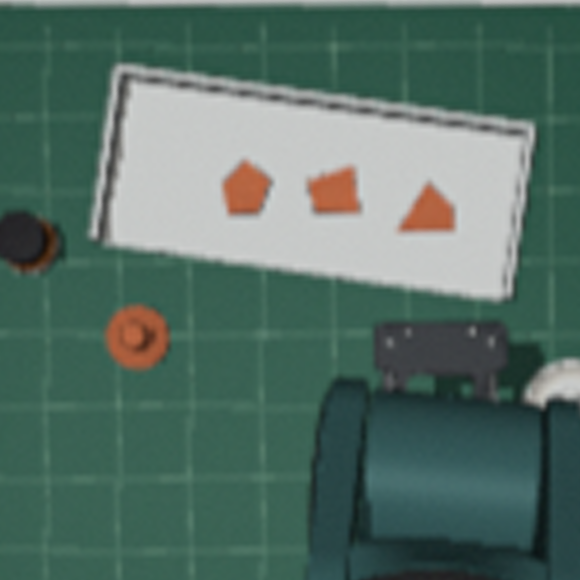

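All three sherds (247,190), (335,193) and (430,208) lie flat, at least about 30 mm inside the open side. The lid and the other objects in view haven't moved, and the arm is clear.

```bash
python3 -c "
from bench import r
print(r.close_job())"
```

```text
the job is handed in; nothing more can be done
None
```

The job is handed in at about 17 s: all three sherds were swept flat into the tray, at least about 30 mm inside the open side, and the pot lid was not moved; the hand-in returned no verdict.

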